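Switch off the radio bench's socket strip and point out its free mains socket

TASK

I want to plug in the power supply of my transverter: switch the socket strip on the desk off by pressing down the raised half of its rocker switch as far as it goes, then show me which mains socket is free. Point at that empty socket with the fingertips a centimetre or two straight above the middle of its opening, without touching it, stay there for at least three seconds, and finish there, still pointing. Leave everything that is plugged in, and the handheld radio, where it is.

Things in the scene. Friction and masses are not known exactly. Their poses are not given: they have to be found in the camera images.
- trunk: Socket strip: grey trunking 114 x 474 mm, screwed flat to the desk, face up, with six white 74 mm square modules in a row along its y axis, centres 74 mm apart, faces level, 67 mm above the desk. Switch module at one end, antenna module at the other (either way round); between them four mains sockets, any one of them empty. Origin: centre of the underside, on the desk; z up.
- outlet_free: The module with the empty mains socket: white plate 74 mm square, 22 mm thick, with an open round well 40 mm across and 17 mm deep in the middle of its face (two pin holes in the floor, two metal clips at the sides). Origin: centre of the underside of the plate, 45 mm above the desk; axes parallel to the strip's.
- free_socket (a point): Centre of the opening of the empty mains socket, level with the module's face, 67 mm above the desk. z up.
- master_switch (a joint): Angle of the rocker, rad: starts on, at 0 to 0.02 (half towards the strip's -x, the robot's side, raised); 0.22 is fully off (that half down, the other up). Hinge line along the strip's y through the middle of the switch module's face. Steady friction (about 3 N at switch_raised_half), no spring: it stays where it is left. Hard stop at each end.
- switch_raised_half (a point): Where to press: top of the raised half of the rocker, 18 mm from its middle towards the strip's -x (the robot's side). The rocker is a flat white paddle 54 mm square, 12 mm thick, on the switch module at an end of the strip. The point starts about 14 mm above the module's face (81 mm above the desk), goes down about 4 mm to fully off, and moves with the rocker.
- antenna_module: Module at the other end of the strip from the switch, not a mains socket: white plate 74 mm square with two upright threaded metal coax sockets, 16 mm across and 13 mm tall. Origin: centre of the underside of the plate, 45 mm above the desk.
- usb_cube: Small black charger plugged into a mains socket, loose in it: 44 x 44 mm, top 32 mm above the module's face. Origin: centre of the underside of its plug, on the floor of the well, 17 mm below the face. Not to be moved.
- usb_block: Larger black charger plugged into a mains socket, loose in it: 78 mm (strip's x) by 50 mm (strip's y), top 38 mm above the module's face. Origin as for usb_cube. Not to be moved.
- surge_puck: White round surge arrester plugged into a mains socket, loose in it: 50 mm across, top 25 mm above the module's face. Origin as for usb_cube. Not to be moved.
- handheld_radio: Black handheld radio lying loose on its back on the desk beyond the strip: case 105 x 58 mm, 34 mm high, with a 65 mm stub antenna towards its +x end. Origin: centre of the underside of the case. Not to be moved.

How it is judged:
By the outcome, as a careful person would: the job done as asked, in the order asked, and still so for the second after the job is handed in, with the robot touching nothing.
It also fails if it takes over 42 s, if anything falls off the work surface, if the arm or the gripper's body presses on something with over 40 N, if the wrist force passes 120 N, or if a joint passes its speed limit or range.

ROBOT

A 7-joint arm with a two-finger parallel gripper is mounted at the origin on the work surface. World frame = base frame: x ahead of the robot, y to its left, z up, the work surface at z = 0. Lengths are in m, angles in rad, forces in N, time in s.
With the tool pointing down it reaches from about 0.35 to 0.9 m from the base axis. Payload 7.2 kg.
Tool frame: the origin (TCP) lies midway between the tips of the shut fingers; the grasp point (between the pads) lies 19 mm behind it; z points along the fingers, y is the line along which they close (so a half turn about z gives the same grasp; the last joint's range is limited). The gripper opens to 88 mm and grips with 3 to 60 N. Pads are 20 mm wide; open, the fingers measure 115 mm over their backs; the gripper's body (75 mm by 178 mm) begins 61 mm behind the grasp point.
Start: joints at [1.247, 0.411, -0.013, 1.596, 0.006, 1.134, -0.082], TCP at [0.158, -0.605, 0.223] pointing down, gripper open.
Joint ranges: [-2.95, 2.95], [-0.29, 1.99], [-1.47, 1.44], [0.14, 2.54], [-1.03, 4.17], [0.13, 1.85], [-2.86, 2.86]. Speed limits (rad/s): [2.39, 2.39, 3.01, 3.01, 3.14, 3.14, 3.14].

INTERFACE

Orientations are given as a 3x3 rotation matrix whose columns are the frame's x, y, z axes.
In Python, from rig import reach, line_to, move_j, set_gripper, sleep, solve_ik, read_camera, PlanningError, job_done, silhouettes, place_of, current_clock, current_joint_positions, current_joint_vel, current_joint_torque, current_tcp_pos, current_tcp_rot, current_wrist_force, current_torque, current_gripper_width, current_gripper_force gives the robot as it stands. The module is installed in compiled form; this text tells all that it offers. Calls block until the motion is done:
- reach(position, orientation): joint-space move of the TCP to a pose.
- line_to(position, ori=None, max_speed=0.15): straight line of the TCP; ori=None keeps the orientation; max_speed is the mean speed in m/s.
- move_j(angles): joint-space move.
- set_gripper(opening, strength=None): finger opening in m; strength is the grip in N (None keeps the last); returns when the fingers have stopped.
- sleep(seconds).
- solve_ik(position, orientation): joint angles nearest the present ones, or None.
- read_camera(name): name is "scene" or "top" or "wrist"; returns a dict with "pixels" (400x640x3 uint8, red, green, blue), "fx", "fy", "cx", "cy" (pixels), "extrinsics" (4x4, takes a point from camera to world coordinates). Camera axes: x right, y up, looking along -z (the intrinsics and any distortion apply to the point x, -y, -z); pixel columns grow to the right and rows downward; lengths in m; the calibration is good to about 2 mm. The wrist camera is an equidistant fisheye: a pixel r from the principal point sees the ray r / f radians off the axis. A picture is of the moment at which its call begins. There is no depth.
A pose or a line that the arm cannot do raises PlanningError and nothing moves.
- job_done(): hands the job in; it is judged then, once.
Trained networks look in a picture, given as the dict that the camera call returned (one of the last four; its "shot" number tells which), for a name from the list of things; names that differ only in an ending like _2 or _b are one class to them, and where a whole thing is asked for, a point or a joint stands for the part that bears it (a point fixed in the world has none). Each returns a list of dicts, best first, with "confidence" (0 to 1); they miss things now and then, are a little off and sometimes report something else, mostly with a low value. They report only what shows in the picture. A call takes as long as a camera call.
- silhouettes(picture, name): "mask" (400x640 bool, what is visible of it) and "extent" ([left, top, width, height] in pixels, round what is visible of it).
- place_of(picture, name): "pixel" ([column, row] in pixels: a listed point, or the origin of a listed thing).
Readings, each from a call of its own:
- current_clock(): time.
- current_joint_positions(): joint angles.
- current_joint_vel(): joint speeds.
- current_joint_torque(): joint torques, N m.
- current_tcp_pos(): TCP position.
- current_tcp_rot(): TCP orientation.
- current_wrist_force(): force on the tool from outside, world axes, zero at the start.
- current_torque(): the same for the moment, N m.
- current_gripper_width(): finger opening in m.
- current_gripper_force(): force on a finger pad.
Only numpy, scipy, OpenCV 4.12 (cv2) and the standard library are available. Lean on these libraries where they do the work, as an engineer would, in place of code of your own. Each camera call takes 0.05 s, during which the arm holds its last target. There are 200 camera calls.

## Working session

There is one attempt and no reset: what is moved stays moved. The work goes in short steps, each a Python script; the robot and the scene stay as the last script left them, time stands still between calls to the robot, and variables do not carry over. Pictures are saved under pics/ and viewed, at most 10 in all, crops included, and the job is handed in when it is done.

```bash
mkdir -p pics; cat > h.py <<'E'
import numpy as np, cv2
from rig import *
def ray(c,px):
    E=np.array(c["extrinsics"]); d=np.array([(px[0]-c["cx"])/c["fx"],-(px[1]-c["cy"])/c["fy"],-1.])
    return E[:3,3],E[:3,:3]@d
def onz(c,px,z):
    o,d=ray(c,px); return o+d*(z-o[2])/d[2]
E
python3 - <<'E'
from h import *
for n in("scene","top"):
    c=read_camera(n); cv2.imwrite(f"pics/{n}.png",c["pixels"][...,::-1])
    print(n,c["fx"],np.round(c["extrinsics"],3).tolist())
    for k,z in dict(trunk=0,outlet_free=.045,free_socket=.067,switch_raised_half=.081,antenna_module=.045,usb_cube=.05,usb_block=.05,surge_puck=.05,handheld_radio=0).items():
        print(k,[(np.round(p["pixel"]),round(p["confidence"],2),np.round(onz(c,p["pixel"],z),3)[:2]) for p in place_of(c,k)[:3]])
print(current_clock(),current_tcp_rot())
E
```

```text
scene 414.4082178546396 [[0.192, -0.666, 0.72, 1.113], [0.981, 0.134, -0.138, -0.057], [-0.005, 0.733, 0.68, 0.56], [0.0, 0.0, 0.0, 1.0]]
trunk [(array([257., 220.]), 0.61, array([ 0.559, -0.076]))]
outlet_free [(array([237., 202.]), 0.66, array([ 0.553, -0.105]))]
free_socket [(array([234., 192.]), 0.87, array([ 0.548, -0.108]))]
switch_raised_half [(array([149., 187.]), 0.8, array([ 0.522, -0.252]))]
antenna_module [(array([360., 194.]), 0.9, array([0.576, 0.117]))]
usb_cube [(array([193., 205.]), 0.95, array([ 0.551, -0.182]))]
usb_block [(array([320., 194.]), 0.91, array([0.566, 0.044])), (array([236., 196.]), 0.23, array([ 0.54 , -0.107]))]
surge_puck [(array([275., 192.]), 0.65, array([ 0.544, -0.035]))]
handheld_radio [(array([221., 274.]), 0.62, array([ 0.673, -0.143]))]
top 403.4440725533135 [[-0.022, 0.987, -0.157, 0.473], [-1.0, -0.022, 0.002, 0.024], [-0.001, 0.157, 0.988, 0.92], [0.0, 0.0, 0.0, 1.0]]
trunk []
outlet_free [(array([379., 233.]), 0.95, array([ 0.547, -0.106])), (array([382., 234.]), 0.66, array([ 0.544, -0.114])), (array([414., 232.]), 0.48, array([ 0.547, -0.183]))]
free_socket [(array([381., 230.]), 0.83, array([ 0.552, -0.107]))]
switch_raised_half [(array([458., 243.]), 0.56, array([ 0.521, -0.264]))]
antenna_module [(array([277., 225.]), 0.95, array([0.57 , 0.114]))]
usb_cube [(array([413., 233.]), 0.63, array([ 0.546, -0.179]))]
usb_block [(array([311., 223.]), 0.68, array([0.571, 0.04 ]))]
surge_puck [(array([345., 230.]), 0.69, array([ 0.556, -0.032]))]
handheld_radio [(array([390., 179.]), 0.69, array([ 0.678, -0.146]))]
1.0 [[ 9.67452683e-01  2.53051981e-01  1.67540405e-05]
 [ 2.53051982e-01 -9.67452680e-01 -8.46122667e-05]
 [-5.20256031e-06  8.60980076e-05 -9.99999996e-01]]
```

View pics/top.png

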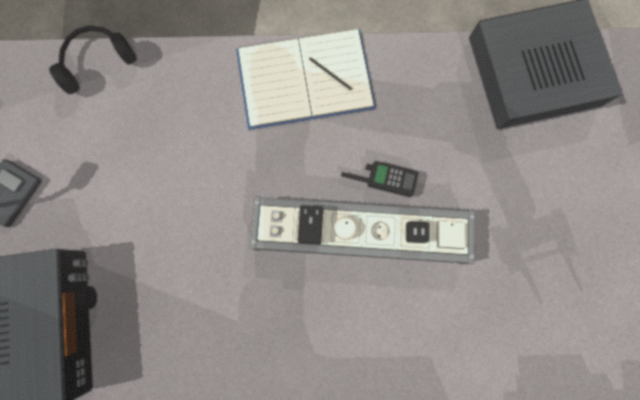

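View pics/scene.png

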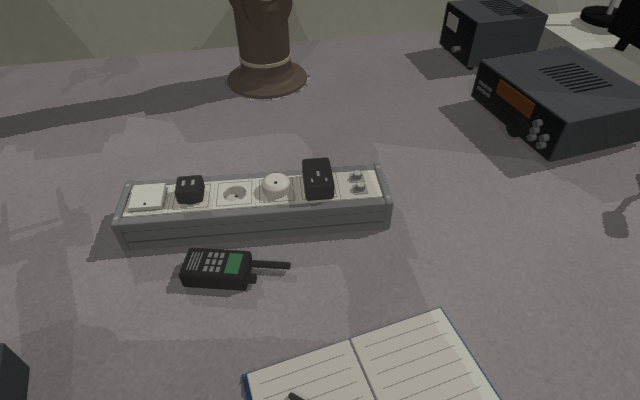

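The top and scene views agree. In the top view the modules from left to right are antenna (277,222), block (311,224), puck (346,228), empty socket (381,230), cube (417,232) and switch (452,235). Next I'll move above the switch, then above the socket, with a close look at each.

```bash
cat >> h.py <<'E'
def fray(c,px):
    u=np.array([(px[0]-c["cx"])/c["fx"],(px[1]-c["cy"])/c["fy"]]); t=np.linalg.norm(u)
    s=np.sin(t)/max(t,1e-9); E=np.array(c["extrinsics"])
    return E[:3,3],E[:3,:3]@np.array([u[0]*s,-u[1]*s,-np.cos(t)])
def wonz(c,px,z):
    o,d=fray(c,px); return o+d*(z-o[2])/d[2]
yaw=-.103
ex=np.array([np.cos(yaw),np.sin(yaw),0]); ey=np.array([-ex[1],ex[0],0])
R=np.column_stack([ex,-ey,[0,0,-1]])
E
python3 - <<'E'
from h import *
set_gripper(0)
reach([.519,-.253,.19],R)
c=read_camera("wrist"); cv2.imwrite("pics/w1.png",c["pixels"][...,::-1])
for k,z in dict(outlet_free=.045,free_socket=.067,switch_raised_half=.081,usb_cube=.05,surge_puck=.05,antenna_module=.045,usb_block=.05,trunk=0).items():
    print(k,[(np.round(p["pixel"]),round(p["confidence"],2),np.round(wonz(c,p["pixel"],z),4)[:2]) for p in place_of(c,k)[:2]])
print(current_clock(),current_tcp_pos(),current_wrist_force(),current_gripper_width())
E
```

```text
outlet_free [(array([193., 180.]), 0.61, array([ 0.5458, -0.1083]))]
free_socket [(array([179., 178.]), 0.7, array([ 0.5525, -0.1035]))]
switch_raised_half [(array([333., 199.]), 0.71, array([ 0.5181, -0.2575]))]
usb_cube [(array([255., 176.]), 0.72, array([ 0.542 , -0.1813]))]
surge_puck [(array([133., 181.]), 0.73, array([ 0.5558, -0.031 ])), (array([225.,  65.]), 0.5, array([ 0.6585, -0.1647]))]
antenna_module [(array([ 61., 184.]), 0.7, array([0.5692, 0.1117]))]
usb_block [(array([ 94., 185.]), 0.77, array([0.559 , 0.0375]))]
trunk []
4.625 [ 0.51891298 -0.25314717  0.18995748] [-0.03633154 -0.32362621 -0.02522516] 0.000516720956915109
```

View pics/w1.png

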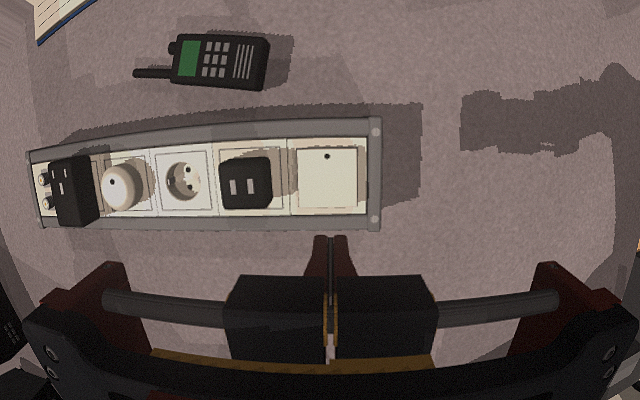

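The close view shows the rocker at columns 298–358, rows 148–208. Its near half is at about (330,197), which matches the estimate. The empty socket is at (183,181), between the puck and the cube. Now I'll press.

```bash
python3 - <<'E'
from h import *
c=read_camera("wrist")
print([wonz(c,p,.079)[:2].round(4) for p in((298,148),(355,148),(298,208),(358,208))])
xy=np.array([.517,-.255])
line_to([*xy,.09],max_speed=.1)
z=.09; f0=np.array(current_wrist_force())
while z>.070:
    z-=.001; line_to([*xy,z],max_speed=.03)
    f=np.array(current_wrist_force())-f0; print(round(z,3),round(current_tcp_pos()[2],4),f.round(1))
    if f[2]>20: break
sleep(.2); print(current_wrist_force(),current_clock())
E
```

```text
[array([ 0.568 , -0.2304]), array([ 0.5628, -0.2806]), array([ 0.5128, -0.2234]), array([ 0.5071, -0.2787])]
0.089 0.0894 [ 0.4 -0.1 -0.1]
0.088 0.088 [ 0.4 -0.   0.4]
0.087 0.0869 [0.1 0.2 0. ]
0.086 0.0859 [ 1.1  0.  -0.3]
0.085 0.0849 [-0.  -0.8 -0.5]
0.084 0.0839 [-0.3 -0.1 -1.1]
0.083 0.0829 [-0.1 -0.4  0.1]
0.082 0.082 [-1.  -0.3  0.7]
0.081 0.081 [-1.5  0.3  1.3]
0.08 0.0799 [-1.1 -1.   2.1]
0.079 0.079 [-3.6  0.3  4. ]
0.078 0.0782 [-5.5 -0.   8.4]
0.077 0.0777 [-7.5  0.6 11.8]
0.076 0.0775 [-10.1   2.2  19.9]
0.075 0.0773 [-12.2   3.1  28. ]
[-13.64750661   3.16690671  27.27200794] 9.775
```

The tool bottomed out at 0.0773 m with 28 N. I'll lift off, check the rocker, and move over the socket for a close look.

```bash
python3 - <<'E'
from h import *
xy=np.array(current_tcp_pos())[:2]
line_to([*xy,.16],max_speed=.15)
c=read_camera("wrist"); s=read_camera("scene")
a=cv2.resize(c["pixels"][120:240,240:400,::-1],None,fx=2.5,fy=2.5); b=cv2.resize(s["pixels"][160:240,100:200,::-1],None,fx=3.75,fy=3.75)
cv2.imwrite("pics/sw.png",np.hstack([a,b]))
print([(p["pixel"],wonz(c,p["pixel"],.077)) for p in place_of(c,"switch_raised_half")])
line_to([.550,-.106,.16],max_speed=.15)
c=read_camera("wrist"); cv2.imwrite("pics/w2.png",c["pixels"][...,::-1])
for k,z in dict(outlet_free=.045,free_socket=.067).items():
    print(k,[(np.round(p["pixel"]),round(p["confidence"],2),np.round(wonz(c,p["pixel"],z),4)[:2]) for p in place_of(c,k)[:2]])
print(current_clock(),current_tcp_pos())
E
```

```text
[([329.3, 205.7], array([ 0.51772779, -0.25513799,  0.077     ]))]
outlet_free [(array([333., 202.]), 0.6, array([ 0.5454, -0.1099]))]
free_socket [(array([326., 204.]), 0.76, array([ 0.55  , -0.1043]))]
11.9583 [ 0.54976848 -0.10710215  0.15994745]
```

View pics/sw.png

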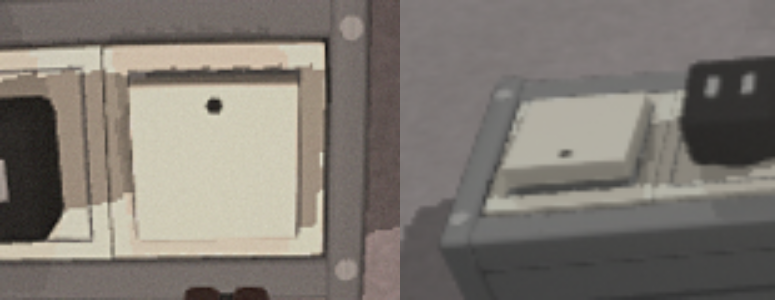

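View pics/w2.png

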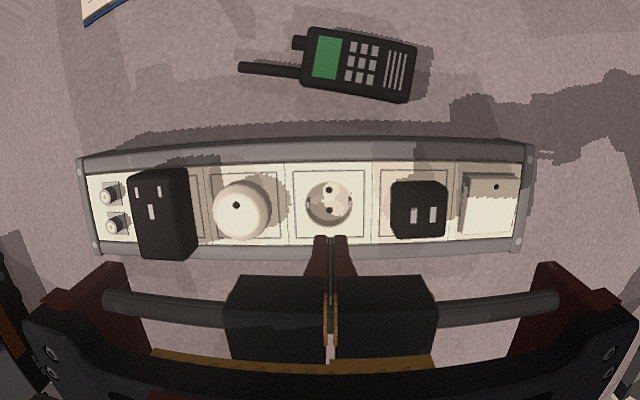

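The rocker's far half now stands up, casting a shadow gap on the far side, and the near half is down, so it is off. In the last view the well spans columns 305–352 and rows 181–227, centred at (328.5,204). That puts it at about (0.550, -0.106). Now I'll point there.

```bash
python3 - <<'E'
from h import *
c=read_camera("wrist"); print(wonz(c,(328.5,204),.067))
line_to([.550,-.106,.082],max_speed=.08)
sleep(3.6)
c=read_camera("scene"); cv2.imwrite("pics/end.png",cv2.resize(c["pixels"][130:300,100:400,::-1],None,fx=2.5,fy=2.5))
print(current_tcp_pos(),current_wrist_force(),current_clock())
E
```

```text
[ 0.54996919 -0.10653108  0.067     ]
[ 0.55001581 -0.10598303  0.08202543] [0.05885595 0.04059407 0.36528583] 16.7833
```

View pics/end.png

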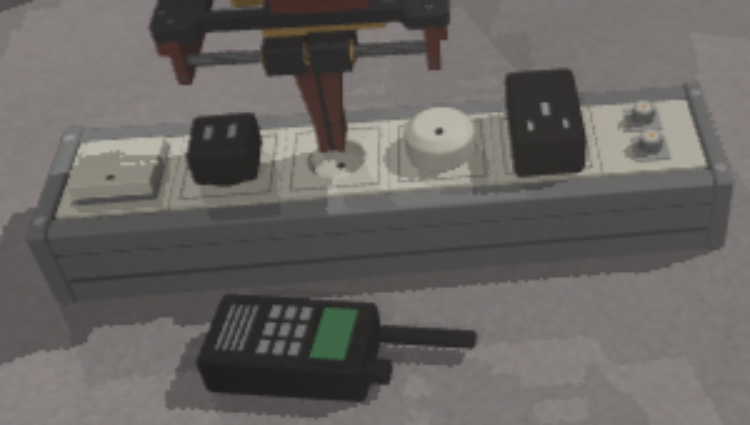

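The fingertips are at about (332,150), just above the middle of the empty well at (335,163). Nothing else has moved and the rocker is off.

```bash
python3 -c "
from rig import *
print(job_done())"
```

```text
the job is handed in; nothing more can be done
None
```

The strip is switched off, and the arm is pointing about 15 mm above the middle of the empty socket (the one between the small black charger and the round surge arrester); it held there for over three seconds, nothing else appears to have moved, and the job is handed in.

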